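# Tip the red filter cassette out of the packed row and dock it

### The arm

A 6-joint arm with a two-finger parallel gripper is mounted at the origin on the work surface. World frame = base frame: x ahead of the robot, y to its left, z up, the work surface at z = 0. Lengths are in m, angles in rad, forces in N, time in s.
With the tool pointing down it reaches from about 0.3 to 1 m from the base axis. Payload 5.1 kg.
Tool frame: the origin (TCP) lies at the very end of the fingers, on their centre line; the grasp point (between the pads) lies 19 mm behind it; y points along the fingers, x is the direction in which the jaws open and shut, and the axes are right-handed (so a half turn about y gives the same grasp; the last joint's range is limited). The gripper opens to 95 mm and grips with 3 to 60 N. Pads are 20 mm wide; open, the fingers measure 119 mm over their backs; the gripper's body (75 mm by 180 mm) begins 59 mm behind the grasp point.
Start: joints at [-1.351, 0.124, 1.65, -0, 1.367, -0.083], TCP at [0.194, -0.62, 0.215] pointing down, gripper open.
Joint ranges: [-2.61, 2.61], [-1.02, 2.33], [0.03, 2.71], [-1.35, 4.49], [0.32, 2.68], [-2.91, 2.91]. Speed limits (rad/s): [2.57, 2.57, 3.14, 3.14, 3.14, 3.14].

### API

Orientations are given as a unit quaternion [x, y, z, w].
In Python, from station import r gives the robot as it stands. The module is installed in compiled form; this text tells all that it offers.
- The arm moves only by the tool move_arm, never from a script. Its argument "series" is a list of rows, each a list of 3 entries, a list of its own where there are three numbers: the shift along the tool's x, y, z as a fraction of full scale, then the turn about the tool's y as a fraction of full scale, then the closure, from 0 (fully open) to 1 (shut). In form: [[[tx, ty, tz], turn, fingers], ...]. A call has 1 to 8 rows; each row shifts and turns the commanded pose from where the row before left it, along the tool's axes as they then stand; what a row does not reach is not made up. Full scale, the value 1, is 0.04 m for a shift and 0.12 rad for a turn. A row lasts 1/12 s, in which the tool goes at most 41.7 mm and 7.16 degrees, less where a joint would pass 70% of its speed; a pose out of reach is approached as far as the arm can. A call with a number of a shift or a turn outside -1 to 1 is refused whole. A call with a gripper value outside its range is refused whole. The fingers move at their own pace and stop on an object; "grip_force" is the grip in N (left out, the last holds). Time passes only in rows, so rows that do not move let the fingers close. It gives the time, the measured TCP pose, the force and the opening at its end, in the units of the state.
- r.sense(): the state, without advancing time (a new reading comes with each control period).
- r.capture(name): name is "scene" or "top" or "wrist"; returns a dict with "img" (400x640x3 uint8, red, green, blue), "camera_matrix" (3x3 intrinsics, pixels), "R" (3x3) and "t" (3): a world point X has camera coordinates R X + t; the wrist camera has in their place "T_tool_cam" (4x4, takes a point from camera to tool coordinates, whose origin is the TCP and whose axes are the tool frame's). Camera axes: x right, y down, z forward; pixel columns grow to the right and rows downward; lengths in m; the calibration is good to about 2 mm. A picture is of the moment at which its call begins: read the wrist's pose just before it. There is no depth.
- r.close_job(): hands the job in, once; it reports no verdict.
The state is a dict: "time_s": time; "q": joint angles; "qd": joint speeds; "joint_torque": joint torques, N m; "tcp_pos": TCP position; "eef_rot": TCP orientation; "contact_force": force on the tool from outside, world axes, zero at the start; "moment": the same for the moment, N m; "grip_width": opening from 0.0 (shut) to 1.0 (fully open).
Only numpy, scipy, OpenCV 4.12 (cv2) and the standard library are available. Lean on these libraries where they do the work, as an engineer would, in place of code of your own. Each camera call takes 0.05 s, during which the arm holds its last target. There are 200 camera calls.

### The job

Fetch the filter cassette with the red cap from the tightly packed rack: do not pull it straight up, but tip it forward by its top (there is a finger pocket to hook) until it rests leaning on the yellow bar, and let go of it there for a moment. Then take hold of it afresh, lift it out and set it gently, upright and on the floor of the slot, in the green-edged docking tray, and let go. Leave the other cassettes, the valve, the jar and the screwdriver where they are.

Things in the scene. Friction and masses are not known exactly. Their poses are not given: they have to be found in the camera images.
- red_center (a point): Centre (half-way up) of the red-capped loose filter cassette to fetch: a black box 80 mm deep (its x), 36 mm thick (its y), 140 mm high (its z), 0.26 to 0.5 kg, centre of mass within 5 mm of this point. x points from its front (with a red panel) to its back, z up when standing. Any of the row's five places may be its own.
- red_foot (a point): Middle of the red-capped cassette's underside, 70 mm below its centre; same axes.
- rack: Fixed rack; five cassettes 37.5 mm apart along its y (gaps 1.5 mm), fronts at x = -40 mm facing its -x, towards the robot. Origin on the table under the row's middle, z up. Floor 10 mm above the table; a 6 mm high lip (inner face x = -42 mm) stops the feet sliding forward; rear wall (x = 44 to 48 mm) 100 mm high, end cheeks (y = 98 to 103 mm either side) 70 mm high.
- dock: Fixed docking tray: grey plate (x -57 to 117 mm, y +-50 mm, 8 mm thick) with a slot edged by green walls, 5 mm thick, 12 mm above the plate. Origin on the table under the slot's centre. The slot, 92 mm in x by 46 mm in y, takes the cassette upright, depth along x, either way round. Behind it (x 70 to 100 mm) a black port block with a red bar, 48 mm high, brass stubs to y = +-45 mm.
- red_pocket (a point): Middle of the floor of the finger pocket in the red cassette's top: 6 mm ahead (-x) of its centre, 56 mm above it. The pocket is 40 mm long in x, 14 mm deep and runs across the whole thickness (the neighbours' pockets continue it). Ahead of it stands a red ridge 14 mm long in x, behind it a red block 26 mm long. Same axes as the centre.
- rest_bar (a point): Middle of the rack's yellow rest bar: 10 mm thick, along the rack's y, 83 mm ahead of the rack's origin, 57 mm up. A cassette pulled forward by its top (1 to 4 N) turns about its front lower edge; past about 30 degrees it falls onto the bar and stays leaning at about 40 degrees, upper half ahead of the neighbours, free at both sides. Let go sooner, it falls back.
- dock_slot (a point): Centre of the slot's floor, 8 mm above the table: the middle of the cassette's foot belongs here. Axes as the dock's.
- grey_a_center (a point): A filter cassette standing in the row, the same size and shape as the red one but with a white cap. Point at its centre, half-way up (70 mm above its foot).
- grey_b_center (a point): A filter cassette standing in the row, the same size and shape as the red one but with a white cap. Point at its centre, half-way up (70 mm above its foot).
- blue_a_center (a point): A filter cassette standing in the row, the same size and shape as the red one but with a blue cap. Point at its centre, half-way up (70 mm above its foot).
- blue_b_center (a point): A filter cassette standing in the row, the same size and shape as the red one but with a blue cap. Point at its centre, half-way up (70 mm above its foot).
- valve: Loose black ball valve with a red handle, about 90 mm long and 55 mm high, lying on the table. Origin under its middle.
- jar: Loose jar, 60 mm across and 85 mm high. Origin at the centre of its underside.
- driver: Loose screwdriver with a red handle, about 200 mm long, lying along its x on the table.
Mind the look-alikes: they are no part of the job. What is shaped like the part that bears red_center but orange is not meant.

How it is judged:
On the way:
1. the red cassette has been tipped forward, its foot still in the rack, and leans on the rest bar by itself with the fingers off it (angle between red_center's own z axis and vertical between 0.55 and 0.9 rad and x of red_foot in the frame of rack above -0.05 m and z of red_foot in the frame of rack below 0.06 m and contact force between red and the fingers below 0.1 N and contact force between red and rack above 0.5 N and linear speed of red below 0.03 m/s), for 0.3 s.
At the end, for the whole second after the job is handed in: Red cassette upright (0.08 rad) in the slot, foot on its floor (4 mm), centred within 10 mm, along the slot within 0.15 rad either way round, at rest, released; other cassettes within 25 mm of their places and 0.15 rad of upright; valve, jar, screwdriver within 30 mm of theirs (horizontal distance between red_center and dock_slot below 0.01 m and z of red_foot in the frame of dock between 0.004 and 0.012 m and angle between red_center's own z axis and vertical below 0.08 rad and angle between the x axis of red_center and the x axis of dock, either way round below 0.15 rad and linear speed of red below 0.02 m/s and contact force between red and the fingers below 0.1 N and distance of each of grey_a_center, grey_b_center, blue_a_center, blue_b_center from where it was at the start of the episode below 0.025 m and angle between each of grey_a_center, grey_b_center, blue_a_center, blue_b_center's own z axis and vertical below 0.15 rad and distance of each of valve, jar, driver from where it was at the start of the episode below 0.03 m); the robot touches nothing.
It fails at once if the red cassette is pulled up out of the row while still upright (foot raised more than 20 mm between its neighbours with under 0.25 rad of tilt) (angle between red_center's own z axis and vertical below 0.25 rad and z of red_foot in the frame of rack between 0.03 and 0.1 m and x of red_foot in the frame of rack between -0.04 and 0.05 m and y of red_foot in the frame of rack between -0.1 and 0.1 m).
It fails at once if another cassette is tipped more than 0.3 rad or moved more than 40 mm (angle between any of grey_a_center, grey_b_center, blue_a_center, blue_b_center's own z axis and vertical above 0.3 rad or distance of any of grey_a_center, grey_b_center, blue_a_center, blue_b_center from where it was at the start of the episode above 0.04 m).
It fails at once if the valve, jar or screwdriver is knocked more than 40 mm away (distance of any of valve, jar, driver from where it was at the start of the episode above 0.04 m).
It fails at once if the red cassette is dropped into the dock (faster than 0.5 m/s close above it) (horizontal distance between red_center and dock_slot below 0.04 m and z of red_foot in the frame of dock below 0.06 m and linear speed of red above 0.5 m/s).
It also fails if it takes over 64 s, if anything falls off the work surface, if the arm or the gripper's body presses on something with over 40 N, if the wrist force passes 120 N, or if a joint passes its speed limit or range.

## Working session

There is one attempt and no reset: what is moved stays moved. The work goes in short steps, Python scripts to look and compute and a tool call to move; the robot and the scene stay as the last step left them, time stands still between calls to the robot, and variables do not carry over. Pictures are saved under pics/ and viewed, about 8 in all and at most 12, crops included, and the job is handed in when it is done.

Besides the shell and the picture viewer there is one more tool, called after ">>>" by a JSON object that holds its "name" and its "arguments", one argument or row to a line. move_arm: Moves the arm, as the interface text tells. Shift numbers are shares of 0.04 m and turn numbers shares of 0.12 rad, none past 1 either way. Its arguments: {"type":"object","properties":{"series":{"type":"array","items":{"type":"array"}},"grip_force":{"type":"number"}},"required":["series"]}

```bash
mkdir -p pics
python3 - <<'E'
from station import r
import cv2,pickle
s=r.sense();print({k:s[k] for k in('time_s','tcp_pos','eef_rot','grip_width','contact_force')})
d={}
for n in("scene","top","wrist"):
    c=r.capture(n);d[n]=c;cv2.imwrite(f"pics/{n}0.png",c["img"][:,:,::-1])
    print(n,{k:c[k] for k in c if k!='img'})
pickle.dump(d,open('c0.pkl','wb'))
E
```

```text
{'time_s': 0.0, 'tcp_pos': array([ 0.19364285, -0.61982864,  0.21341141]), 'eef_rot': array([-0.56921707,  0.41942733, -0.41832635,  0.57015412]), 'grip_width': 0.9994482881920733, 'contact_force': array([ 1.21644152, -0.26046309, -0.33877236])}
scene {'camera_matrix': array([[500.58433144,   0.        , 322.1323894 ],
       [  0.        , 500.58433144, 203.9329021 ],
       [  0.        ,   0.        ,   1.        ]]), 'R': array([[ 0.84857482,  0.52896158,  0.01097328],
       [ 0.45630389, -0.721203  , -0.52120341],
       [-0.26778261,  0.44728724, -0.85336194]]), 't': array([-0.58768787, -0.12460476,  1.4475477 ])}
top {'camera_matrix': array([[468.32874269,   0.        , 320.73937459],
       [  0.        , 468.32874269, 199.34759248],
       [  0.        ,   0.        ,   1.        ]]), 'R': array([[ 0.00570497, -0.99993425, -0.00994731],
       [-0.98528763, -0.0039217 , -0.17085932],
       [ 0.17080908,  0.01077571, -0.98524522]]), 't': array([0.12586117, 0.61773299, 1.40542351])}
wrist {'camera_matrix': array([[311.06347813,   0.        , 319.72659699],
       [  0.        , 311.06347813, 205.8792806 ],
       [  0.        ,   0.        ,   1.        ]]), 'T_tool_cam': array([[ 9.99998194e-01,  1.48143949e-03, -1.19085006e-03,
        -5.40051004e-04],
       [ 1.57908829e-03, -2.98787287e-01,  9.54318429e-01,
        -1.70461637e-01],
       [ 1.05795415e-03, -9.54318585e-01, -2.98789087e-01,
         8.42688794e-02],
       [ 0.00000000e+00,  0.00000000e+00,  0.00000000e+00,
         1.00000000e+00]])}
```

View pics/scene0.png

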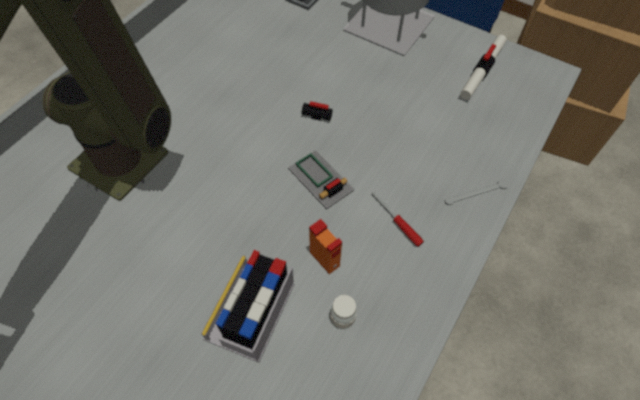

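View pics/top0.png

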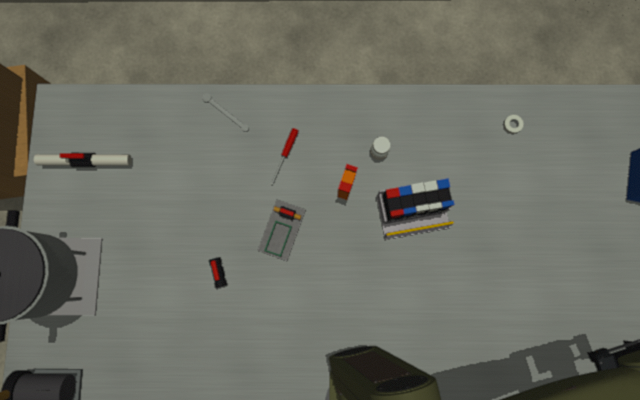

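Both views show the rack at top-view (418,205), red caps at its left end, at (393,193) and (397,213), with the dock at (282,232). An orange decoy stands between them at (346,184), the jar is at (381,148). I'll crop in for precise points.

Run:
```python
import pickle,cv2,numpy as np
d=pickle.load(open('c0.pkl','rb'))
t=d['top']['img'][160:280,250:460];s=d['scene']['img'][140:360,195:365]
a=cv2.resize(t,None,fx=3.8,fy=3.8,interpolation=cv2.INTER_CUBIC)
cv2.imwrite('pics/a.png',a[:,:,::-1])
b=cv2.resize(s,None,fx=2.7,fy=2.7,interpolation=cv2.INTER_CUBIC)
cv2.imwrite('pics/b.png',b[:,:,::-1])
```

```text
(no output)
```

View pics/a.png

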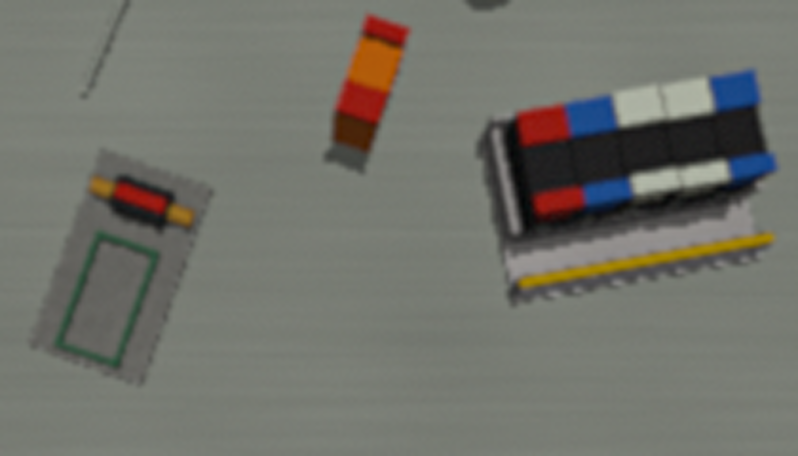

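View pics/b.png

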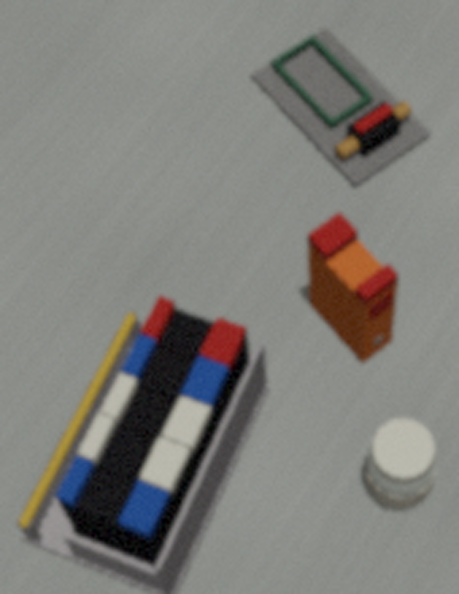

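```bash
cat > h.py <<'E'
import numpy as np,cv2
from scipy.spatial.transform import Rotation as Ro
def ray(c,px,z):
    px=np.atleast_2d(px).astype(float)
    d=np.c_[px,np.ones(len(px))]@np.linalg.inv(c['camera_matrix']).T@c['R']
    o=-c['R'].T@c['t']
    return o+d*((z-o[2])/d[:,2])[:,None]
def mask(c,lo,hi,roi):
    h=cv2.cvtColor(c['img'],cv2.COLOR_RGB2HSV);m=cv2.inRange(h,np.array(lo),np.array(hi))
    k=np.zeros_like(m);x0,y0,x1,y1=roi;k[y0:y1,x0:x1]=m[y0:y1,x0:x1];return k
def blobs(m,amin=8):
    n,l,st,ce=cv2.connectedComponentsWithStats(m)
    return [(ce[i],st[i][4],np.argwhere(l==i)[:,::-1]) for i in range(1,n) if st[i][4]>=amin]
def rect(P):
    (c,s,a)=cv2.minAreaRect((P[:,:2]*1000).astype(np.float32));return np.round(c,1),np.round(s,1),round(a,1)
E
python3 - <<'E'
import pickle
from h import *
d=pickle.load(open('c0.pkl','rb'))
R={'top':(370,165,465,250),'scene':(195,245,300,350)};D={'top':(250,190,310,265),'scene':(280,145,360,210)}
for n in('top','scene'):
    c=d[n];print(n)
    for col,lo,hi,z in(('yel',(18,120,80),(32,255,255),.062),('red',(0,140,80),(8,255,255),.15),('red2',(172,140,80),(180,255,255),.15),('blue',(100,120,60),(125,255,255),.15),('white',(0,0,175),(180,60,255),.15)):
        for ce,a,p in blobs(mask(c,lo,hi,R[n])):
            P=ray(c,p,z);print(col,np.round(ce,1),a,rect(P),np.round(ray(c,ce,z)[0],4))
    for ce,a,p in blobs(mask(c,(60,60,20),(95,255,255),D[n]),20):
        print('dock',a,rect(ray(c,p,.02)))
    for ce,a,p in blobs(mask(c,(0,140,80),(8,255,255),D[n])): print('portbar',ray(c,ce,.05))
E
```

```text
top
yel [419.5 228.1] 207 (array([ 527.5, -173.8]), array([  9.3, 209.7]), 10.7) [ 0.5276 -0.1738  0.062 ]
red [392.1 192.7] 107 (array([621. , -79.3]), array([26.2, 34.4]), 9.9) [ 0.621  -0.0796  0.15  ]
red [396.3 212.3] 70 (array([563.1, -90.1]), array([17.1, 33.9]), 11.6) [ 0.5632 -0.0907  0.15  ]
blue [443.1 183.7] 104 (array([ 648.1, -229. ]), array([26.7, 33.2]), 9.8) [ 0.6483 -0.2288  0.15  ]
blue [405.3 190.4] 108 (array([ 627.7, -118. ]), array([27.2, 33.5]), 11.7) [ 0.6278 -0.1183  0.15  ]
blue [447.3 203.1] 71 (array([ 591. , -239.7]), array([18.2, 33.3]), 11.6) [ 0.5908 -0.2387  0.15  ]
blue [409.5 210.1] 77 (array([ 570.2, -128.9]), array([18.8, 33.8]), 11.6) [ 0.5701 -0.1288  0.15  ]
white [430.4 185.2] 67 (array([ 643.6, -191.6]), array([19.5, 29.1]), 12.9) [ 0.6435 -0.1917  0.15  ]
white [417.6 187.1] 67 (array([ 637.8, -154.1]), array([19.7, 28.5]), 11.7) [ 0.6377 -0.1542  0.15  ]
white [435.3 205.2] 27 (array([ 584.1, -203.3]), array([ 7.7, 29.7]), 14.3) [ 0.5845 -0.2038  0.15  ]
white [422.5 207.2] 26 (array([ 578.4, -166.5]), array([ 7.7, 27.6]), 14.3) [ 0.5786 -
[... 650 characters left out ...]
] 136 (array([ 592.1, -239.4]), array([16.7, 36.8]), 10.9) [ 0.5924 -0.2393  0.15  ]
blue [247.6 328.2] 256 (array([ 650.1, -228.8]), array([30.5, 37.4]), 11.6) [ 0.6501 -0.2288  0.15  ]
white [238.3 286.1] 67 (array([ 577.4, -164.3]), array([10.8, 31.8]), 8.0) [ 0.5774 -0.1641  0.15  ]
white [263.5 295.8] 144 (array([ 637. , -152.8]), array([21.8, 32.4]), 9.9) [ 0.6368 -0.1531  0.15  ]
white [230.2 300.8] 69 (array([ 582.9, -200.4]), array([10. , 32.2]), 11.0) [ 0.5833 -0.2004  0.15  ]
white [255.6 310.9] 156 (array([ 642.2, -189.2]), array([21.6, 33. ]), 9.8) [ 0.6424 -0.1897  0.15  ]
dock 170 (array([500.1, 263.7]), array([ 56.5, 101.7]), 71.2)
portbar [[0.57973542 0.23467386 0.05      ]]
```

```bash
cat >> h.py <<'E'
ry=np.radians(10.5); ORG=np.array([.6092,-.1581,0]); RK=Ro.from_euler('z',ry).as_matrix()
dy=np.radians(-19.2); DK=np.array([.4997,.2637,0]); DR=Ro.from_euler('z',dy).as_matrix()
def rack(x,y,z): return ORG+RK@np.array([x,y,z])
def torack(p): return RK.T@(np.asarray(p)-ORG)
def go(s,p=None,xyaw=None):
    """needed turn (units, tool y) to bring tool x to yaw xyaw, and shift (units) in the tool axes after it"""
    T=Ro.from_quat(s['eef_rot']).as_matrix()
    print('t',round(s['time_s'],2),'tcp',np.round(s['tcp_pos'],4),'rack',np.round(torack(s['tcp_pos']),4),'xyaw',round(np.degrees(np.arctan2(T[1,0],T[0,0])),2),'ydir',np.round(T[:,1],3),'q',np.round(s['q'],2),'F',np.round(s['contact_force'],1),'w',round(s['grip_width'],3))
    a=0
    if xyaw is not None:
        a=-(xyaw-np.arctan2(T[1,0],T[0,0])); a=(a+np.pi)%(2*np.pi)-np.pi
        print('turn units',round(a/.12,2)); T=T@Ro.from_rotvec([0,a,0]).as_matrix()
    if p is not None: print('shift units',np.round(T.T@(np.asarray(p)-s['tcp_pos'])/.04,2))
E
python3 - <<'E'
from h import *
from station import r
s=r.sense()
go(s,rack(-.02+.0535,.075,.22),ry); go(s,rack(-.02+.0535,.075,.22),ry+np.pi)
E
```

```text
t 0.15 tcp [ 0.1937 -0.6199  0.2137] rack [-0.4927 -0.3784  0.2137] xyaw -72.65 ydir [-0.     0.002 -1.   ] q [-1.35  0.12  1.65 -0.    1.37 -0.08] F [-0.4 -0.  -0.2] w 0.999
turn units -12.09
shift units [13.16 -0.14 11.33]
t 0.15 tcp [ 0.1937 -0.6199  0.2137] rack [-0.4927 -0.3784  0.2137] xyaw -72.65 ydir [-0.     0.002 -1.   ] q [-1.35  0.12  1.65 -0.    1.37 -0.08] F [-0.4 -0.  -0.2] w 0.999
turn units 14.09
shift units [-13.16  -0.14 -11.33]
```

>>> {"name": "move_arm", "arguments": {
  "series": [
    [[0,0,0],-1,0],
    [[0,0,0],-1,0],
    [[0,0,0],-1,0],
    [[0,0,0],-1,0],
    [[0,0,0],-1,0],
    [[0,0,0],-1,0],
    [[0,0,0],-1,0],
    [[0,0,0],-1,0]
  ]
}}

```text
time_s: 0.82
tcp_pos: [0.1937, -0.6202, 0.2141]
eef_rot: [-0.699, 0.107, -0.106, 0.699]
contact_force: [-0.2, -0.5, 0.5]
grip_width: 0.999
```

>>> {"name": "move_arm", "arguments": {
  "series": [
    [[0,0,0],-1,0],
    [[0,0,0],-1,0],
    [[0,0,0],-1,0],
    [[0,0,0],-1,0],
    [[0,0,0],-0.09,0],
    [[0.8,0,0.7],0,0],
    [[0.8,0,0.7],0,0],
    [[0.8,0,0.7],0,0]
  ]
}}

```text
time_s: 1.48
tcp_pos: [0.2716, -0.5213, 0.2141]
eef_rot: [-0.704, -0.063, 0.063, 0.705]
contact_force: [1.3, -0.2, -0.3]
grip_width: 0.998
```

>>> {"name": "move_arm", "arguments": {
  "series": [
    [[0.8,0,0.7],0,0],
    [[0.8,0,0.7],0,0],
    [[0.8,0,0.7],0,0],
    [[0.8,0,0.7],0,0],
    [[0.8,0,0.7],0,0],
    [[0.8,0,0.7],0,0],
    [[0.8,0,0.7],0,0],
    [[0.8,0,0.7],0,0]
  ]
}}

```text
time_s: 2.15
tcp_pos: [0.4789, -0.259, 0.2147]
eef_rot: [0.704, 0.064, -0.063, -0.704]
contact_force: [1.0, -0.7, -0.5]
grip_width: 0.998
```

Run:
```python
from h import *
from station import r
go(r.sense(),rack(-.02+.0535,.075,.22),ry)
```

```text
t 2.15 tcp [ 0.4789 -0.259   0.2147] rack [-0.1465 -0.0755  0.2147] xyaw 10.29 ydir [ 0. -0. -1.] q [-0.59 -0.11  1.89  0.    1.37 -0.77] F [ 1.  -0.7 -0.5] w 0.998
turn units -0.03
shift units [ 4.5  -0.13  3.76]
```

>>> {"name": "move_arm", "arguments": {
  "series": [
    [[0.9,0,0.75],-0.03,0],
    [[0.9,0,0.75],0,0],
    [[0.9,0,0.75],0,0],
    [[0.9,0,0.75],0,0],
    [[0.9,0,0.75],0,0],
    [[0,0,0],0,0],
    [[0,0,0],0,0]
  ]
}}

```text
time_s: 2.73
tcp_pos: [0.6115, -0.0984, 0.214]
eef_rot: [-0.704, -0.066, 0.067, 0.704]
contact_force: [-0.2, -0.2, 0.5]
grip_width: 1.0
```

```bash
cat >> h.py <<'E'
def wcam(s,c):
    T=np.eye(4);T[:3,:3]=Ro.from_quat(s['eef_rot']).as_matrix();T[:3,3]=s['tcp_pos']
    M=np.linalg.inv(T@c['T_tool_cam']);return dict(c,R=M[:3,:3],t=M[:3,3])
E
python3 - <<'E'
from h import *
from station import r
s=r.sense();go(s,rack(-.02+.0535,.075,.16),ry)
c=wcam(s,r.capture('wrist'));cv2.imwrite('pics/w1.png',c['img'][:,:,::-1])
for lo,hi in(((0,140,60),(8,255,255)),((172,140,60),(180,255,255))):
    for ce,a,p in blobs(mask(c,lo,hi,(0,0,640,400)),60):
        P=ray(c,p,.15);print(np.round(ce),a,rect(P),np.round(torack(ray(c,ce,.15)[0]),4))
E
```

```text
t 2.73 tcp [ 0.6115 -0.0984  0.214 ] rack [0.0131 0.0583 0.214 ] xyaw 10.76 ydir [-0.001  0.    -1.   ] q [-0.25  0.06  1.72 -0.    1.36 -0.43] F [-0.2 -0.2  0.5] w 1.0
turn units 0.04
shift units [0.51 1.35 0.42]
[403.  21.] 1873 (array([638.8,  53.4]), array([35.3, 25.7]), 70.8) [0.0673 0.2    0.15  ]
[473.  59.] 1335 (array([692. ,  36.7]), array([37.6, 16.1]), 71.1) [0.1172 0.1769 0.15  ]
[264. 198.] 847 (array([564.6, -88.6]), array([15.2, 37.5]), 11.1) [-0.0312  0.0772  0.15  ]
[338. 198.] 1508 (array([621.6, -77.7]), array([25.8, 37.5]), 10.8) [0.0269 0.077  0.15  ]
```

View pics/w1.png

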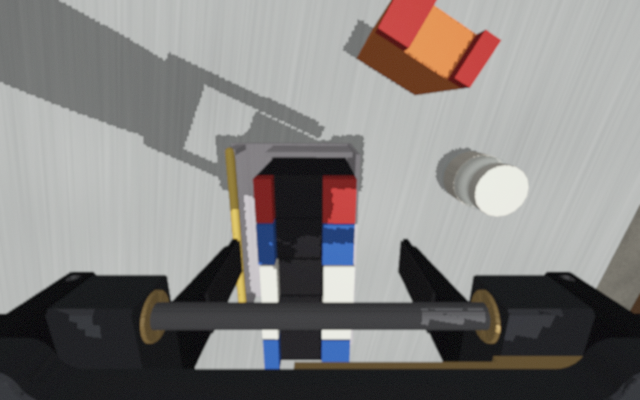

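The wrist view has the red ridge at (264,198) and block at (338,198), with the orange decoy at (430,40). The heights and sizes agree with the first fix. I'll place the front finger over the pocket.

Run:
```python
from h import *
from station import r
s=r.sense();go(s,rack(.0435,.076,.165),ry)
```

```text
t 2.78 tcp [ 0.6108 -0.0996  0.2141] rack [0.0122 0.0572 0.2141] xyaw 10.67 ydir [-0.001 -0.    -1.   ] q [-0.25  0.06  1.72 -0.    1.36 -0.43] F [ 0.  -0.3 -0.2] w 1.0
turn units 0.03
shift units [0.78 1.23 0.47]
```

>>> {"name": "move_arm", "arguments": {
  "series": [
    [[0.4,0,0.24],0.03,0],
    [[0.38,0,0.23],0,0],
    [[0,0.4,0],0,0],
    [[0,0.4,0],0,0],
    [[0,0.4,0],0,0],
    [[0,0,0],0,0]
  ]
}}

```text
time_s: 3.28
tcp_pos: [0.635, -0.0772, 0.1624]
eef_rot: [-0.704, -0.061, 0.066, 0.705]
contact_force: [-0.6, 0.2, -0.2]
grip_width: 1.0
```

Run:
```python
from h import *
from station import r
s=r.sense();go(s,rack(.0435,.076,.143),ry)
c=wcam(s,r.capture('wrist'));cv2.imwrite('pics/w2.png',c['img'][:,:,::-1])
```

```text
t 3.28 tcp [ 0.635  -0.0772  0.1624] rack [0.0401 0.0749 0.1624] xyaw 10.29 ydir [-0.007  0.001 -1.   ] q [-0.2   0.14  1.72 -0.    1.29 -0.38] F [-0.6  0.2 -0.2] w 1.0
turn units -0.03
shift units [0.09 0.48 0.03]
```

View pics/w2.png

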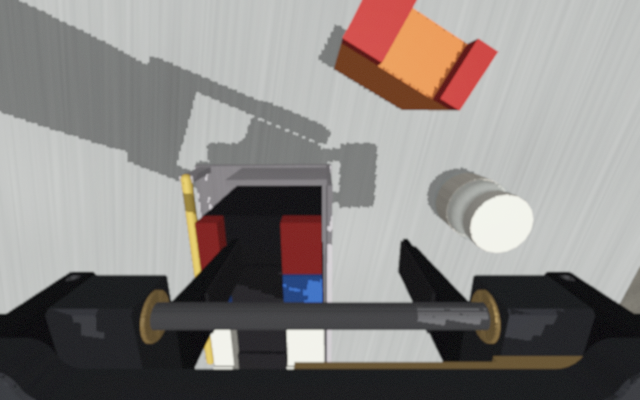

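The front fingertip at (237,240) is over the pocket, between ridge (212,235) and block (302,240). Next I'll lower it and begin the pull.

>>> {"name": "move_arm", "arguments": {
  "series": [
    [[0,0.25,0.03],-0.03,0],
    [[0,0.24,0],0,0],
    [[0,0,0],0,0],
    [[-0.1,0,0],0,0],
    [[-0.1,0,0],0,0],
    [[-0.1,0,0],0,0],
    [[0,0,0],0,0]
  ]
}}

```text
time_s: 3.92
tcp_pos: [0.6256, -0.0773, 0.1477]
eef_rot: [0.704, 0.066, -0.066, -0.704]
contact_force: [-0.7, -1.1, -0.0]
grip_width: 1.0
```

Run:
```python
from h import *
from station import r
s=r.sense();go(s,rack(.0082,.076,.1434),ry)
```

```text
t 3.92 tcp [ 0.6256 -0.0773  0.1477] rack [0.0308 0.0765 0.1477] xyaw 10.67 ydir [ 0.001 -0.    -1.   ] q [-0.21  0.13  1.76 -0.    1.25 -0.39] F [-0.7 -1.1 -0. ] w 1.0
turn units 0.02
shift units [-0.57  0.11 -0.01]
```

>>> {"name": "move_arm", "arguments": {
  "series": [
    [[0.12,0,0],0,0],
    [[0,0.14,0],0,0],
    [[0,0,0],0,0],
    [[-0.15,0,0],0,0],
    [[-0.15,0,0],0,0],
    [[-0.15,0,0],0,0],
    [[0,0,0],0,0]
  ]
}}

```text
time_s: 4.5
tcp_pos: [0.612, -0.0798, 0.1415]
eef_rot: [-0.704, -0.066, 0.066, 0.704]
contact_force: [0.5, -0.1, -1.0]
grip_width: 1.001
```

Run:
```python
from h import *
from station import r
s=r.sense();go(s,rack(-.0148,.076,.1398),ry)
c=r.capture('scene');print([ (np.round(ce,1),a) for ce,a,p in blobs(mask(c,(0,140,70),(8,255,255),(195,235,300,350)))])
```

```text
t 4.5 tcp [ 0.612  -0.0798  0.1415] rack [0.017  0.0765 0.1415] xyaw 10.66 ydir [-0. -0. -1.] q [-0.22  0.11  1.79 -0.    1.24 -0.4 ] F [ 0.5 -0.1 -1. ] w 1.001
turn units 0.02
shift units [-0.8   0.04 -0.01]
[(array([246. , 259.4]), np.int32(28)), (array([271.1, 266.4]), np.int32(87))]
```

>>> {"name": "move_arm", "arguments": {
  "series": [
    [[-0.14,0,0],0,0],
    [[-0.14,0.01,0],0,0],
    [[-0.14,0.01,0],0,0],
    [[-0.14,0.02,0],0,0],
    [[-0.14,0.02,0],0,0],
    [[-0.14,0.03,0],0,0],
    [[0,0,0],0,0]
  ]
}}

```text
time_s: 5.13
tcp_pos: [0.5787, -0.0859, 0.1373]
eef_rot: [-0.704, -0.065, 0.066, 0.704]
contact_force: [-0.3, -0.3, -0.2]
grip_width: 0.998
```

Run:
```python
from h import *
from station import r
s=r.sense();go(s,rack(-.037,.076,.1322),ry)
c=r.capture('scene');cv2.imwrite('pics/s3.png',cv2.resize(c['img'][200:360,195:365],None,fx=3,fy=3,interpolation=cv2.INTER_CUBIC)[:,:,::-1])
```

```text
t 5.13 tcp [ 0.5787 -0.0859  0.1373] rack [-0.0169  0.0765  0.1373] xyaw 10.66 ydir [-0.001  0.    -1.   ] q [-0.24  0.04  1.87 -0.    1.23 -0.43] F [-0.3 -0.3 -0.2] w 0.998
turn units 0.02
shift units [-0.5   0.13 -0.01]
```

View pics/s3.png

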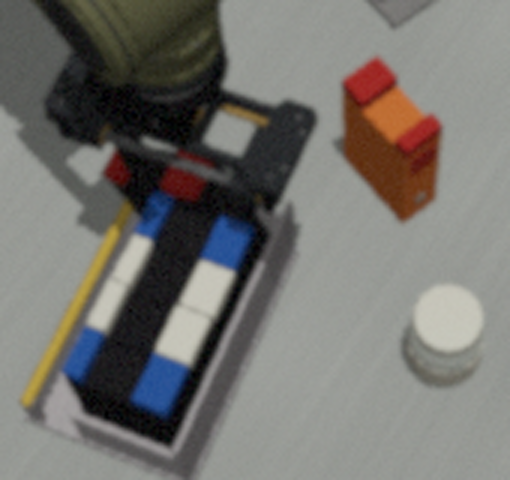

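The red cassette has tipped out, its block at (185,178) in the crop and its ridge at (118,165), and the neighbours are unmoved. I'll carry on past 30°.

>>> {"name": "move_arm", "arguments": {
  "series": [
    [[-0.13,0.03,0],0,0],
    [[-0.13,0.04,0],0,0],
    [[-0.13,0.04,0],0,0],
    [[-0.13,0.05,0],0,0],
    [[-0.13,0.05,0],0,0],
    [[-0.1,0.04,0],0,0],
    [[0,0,0],0,0],
    [[0,0,0],0,0]
  ]
}}

```text
time_s: 5.85
tcp_pos: [0.5502, -0.0914, 0.1277]
eef_rot: [-0.704, -0.066, 0.066, 0.704]
contact_force: [0.4, 1.1, -0.7]
grip_width: 1.0
```

>>> {"name": "move_arm", "arguments": {
  "series": [
    [[0.15,0,0],0,0],
    [[0,-0.4,0],0,0],
    [[0,-0.8,0],0,0],
    [[0,-0.8,0],0,0],
    [[0,0,0],0,0]
  ]
}}

```text
time_s: 6.27
tcp_pos: [0.5608, -0.0911, 0.2161]
eef_rot: [0.706, 0.07, -0.062, -0.703]
contact_force: [0.8, 0.4, 1.0]
grip_width: 0.998
```

Run:
```python
from h import *
from station import r
s=r.sense();go(s,rack(-.08,.0765,.2),ry+np.pi/2)
c=wcam(s,r.capture('wrist'));cv2.imwrite('pics/w4.png',c['img'][:,:,::-1])
```

```text
t 6.27 tcp [ 0.5608 -0.0911  0.2161] rack [-0.0353  0.0747  0.2161] xyaw 10.69 ydir [ 0.013 -0.003 -1.   ] q [-0.26 -0.07  1.84  0.    1.35 -0.44] F [0.8 0.4 1. ] w 0.998
turn units -13.06
shift units [0.05 0.39 1.12]
```

View pics/w4.png

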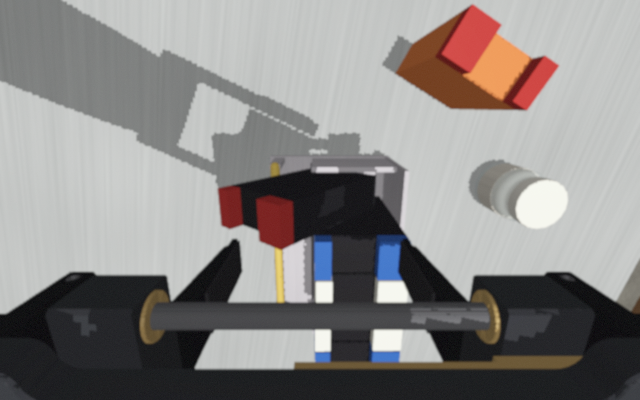

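It is leaning on the yellow bar by itself, with block at (275,222) and ridge at (230,207). I'll turn the jaws to the rack's y and measure the lean from the front.

>>> {"name": "move_arm", "arguments": {
  "series": [
    [[0,0,0],-1,0],
    [[0,0,0],-1,0],
    [[0,0,0],-1,0],
    [[0,0,0],-1,0],
    [[0,0,0],-1,0],
    [[0,0,0],-1,0],
    [[0,0,0],-1,0],
    [[0,0,0],-1,0]
  ]
}}

```text
time_s: 6.98
tcp_pos: [0.5564, -0.09, 0.2066]
eef_rot: [-0.592, -0.385, 0.386, 0.593]
contact_force: [0.1, 0.6, -0.3]
grip_width: 1.0
```

>>> {"name": "move_arm", "arguments": {
  "series": [
    [[0,0,0.25],-1,0],
    [[0,0,0.25],-1,0],
    [[0,0,0.25],-1,0],
    [[0,0,0.25],-1,0],
    [[0,0,0.1],-1,0],
    [[0,0,0],-0.06,0],
    [[0,0,0],0,0]
  ]
}}

```text
time_s: 7.57
tcp_pos: [0.5139, -0.0808, 0.2071]
eef_rot: [-0.453, -0.543, 0.543, 0.453]
contact_force: [-0.6, -0.5, -0.7]
grip_width: 1.001
```

Run:
```python
from h import *
from station import r
s=r.sense();go(s,rack(-.08,.0765,.1),ry+np.pi/2)
c=wcam(s,r.capture('wrist'));cv2.imwrite('pics/w5.png',c['img'][:,:,::-1])
for lo,hi in(((0,140,50),(8,255,255)),((172,140,50),(180,255,255))):
    for ce,a,p in blobs(mask(c,lo,hi,(0,0,640,400)),60):
        print(np.round(ce),a,[rect(np.array([torack(q) for q in ray(c,p,z)])) for z in(.16,.122)])
```

```text
t 7.57 tcp [ 0.5139 -0.0808  0.2071] rack [-0.0796  0.0934  0.2071] xyaw 100.32 ydir [-0.001  0.    -1.   ] q [-0.26 -0.16  1.94  0.    1.36 -2.01] F [-0.6 -0.5 -0.7] w 1.001
turn units -0.03
shift units [-0.42  2.68  0.01]
[296. 169.] 887 [(array([-124.1,   77.2]), array([29.1, 15. ]), 89.9), (array([-116.9,   74.3]), array([34.2, 17.6]), 89.9)]
[294. 236.] 1830 [(array([-72.6,  74.1]), array([36.4, 31.9]), 89.8), (array([-56.5,  70.6]), array([42.7, 37.5]), 89.8)]
[428. 354.] 404 [(array([ 36.2, 189.5]), array([26.2, 21.8]), 73.4), (array([ 71.3, 206.2]), array([30.8, 25.6]), 73.4)]
```

View pics/w5.png

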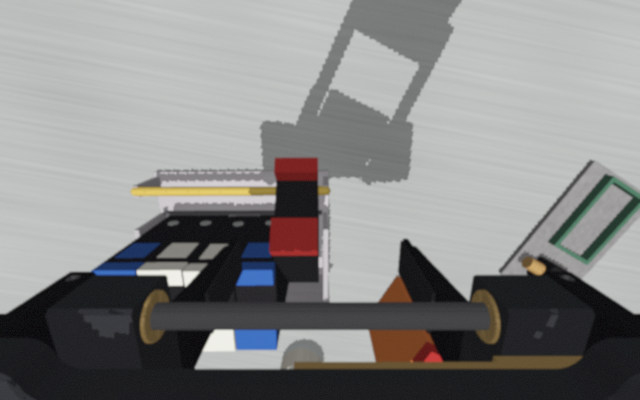

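No yaw: the block at (294,236) and ridge at (296,169) both give y ≈ 74 mm in the rack frame. I'll go down around it.

>>> {"name": "move_arm", "arguments": {
  "series": [
    [[-0.47,0,0],-0.03,0],
    [[0,0.5,0],0,0],
    [[0,0.5,0],0,0],
    [[0,0.5,0],0,0],
    [[0,0.5,0],0,0],
    [[0,0.4,0],0,0],
    [[0,0,0],0,0],
    [[0,0,0],0,0]
  ]
}}

```text
time_s: 8.28
tcp_pos: [0.517, -0.0992, 0.1108]
eef_rot: [-0.451, -0.544, 0.544, 0.452]
contact_force: [-0.1, -0.3, -0.7]
grip_width: 1.002
```

Run:
```python
from h import *
from station import r
s=r.sense();go(s,rack(-.078,.0745,.101),ry+np.pi/2)
```

```text
t 8.28 tcp [ 0.517  -0.0992  0.1108] rack [-0.08    0.0747  0.1108] xyaw 100.6 ydir [-0.002  0.001 -1.   ] q [-0.29 -0.06  2.02  0.    1.18 -2.05] F [-0.1 -0.3 -0.7] w 1.002
turn units 0.02
shift units [-0.01  0.25 -0.05]
```

>>> {"name": "move_arm", "arguments": {
  "series": [
    [[0,0.25,-0.05],0,0],
    [[0,0,0],0,0],
    [[0,0,0],0,0.3],
    [[0,0,0],0,0.6],
    [[0,0,0],0,1],
    [[0,0,0],0,1],
    [[0,0,0],0,1],
    [[0,0,0],0,1]
  ],
  "grip_force": 12
}}

```text
time_s: 8.95
tcp_pos: [0.5195, -0.099, 0.1021]
eef_rot: [0.451, 0.544, -0.544, -0.451]
contact_force: [-0.8, -0.2, 0.7]
grip_width: 0.635
```

>>> {"name": "move_arm", "arguments": {
  "series": [
    [[0,0,0],0,1],
    [[0,0,0],0,1],
    [[0,0,0],0,1],
    [[0,0,0],0,1]
  ]
}}

```text
time_s: 9.28
tcp_pos: [0.5193, -0.099, 0.1018]
eef_rot: [0.451, 0.544, -0.544, -0.451]
contact_force: [0.0, 1.1, 1.0]
grip_width: 0.378
```

Run:
```python
from h import *
from station import r
s=r.sense();go(s,rack(-.085,.0745,.18),ry+np.pi/2)
```

```text
t 9.28 tcp [ 0.5193 -0.099   0.1018] rack [-0.0776  0.0745  0.1018] xyaw 100.68 ydir [-0.  0. -1.] q [-0.29 -0.05  2.02  0.    1.16 -2.05] F [0.  1.1 1. ] w 0.378
turn units 0.03
shift units [ 0.   -1.95  0.18]
```

Gripped, with the opening at 35.9 mm. Lifting.

>>> {"name": "move_arm", "arguments": {
  "series": [
    [[0,0,0],0,1],
    [[0,-0.2,0],0,1],
    [[0,-0.25,0.05],0,1],
    [[0,-0.25,0.05],0,1],
    [[0,-0.25,0.05],0,1],
    [[0,-0.25,0.05],0,1],
    [[0,-0.25,0.05],0,1],
    [[0,-0.25,0.05],0,1]
  ]
}}

```text
time_s: 9.95
tcp_pos: [0.5074, -0.1013, 0.1713]
eef_rot: [0.452, 0.544, -0.544, -0.451]
contact_force: [0.8, -0.6, -3.0]
grip_width: 0.379
```

>>> {"name": "move_arm", "arguments": {
  "series": [
    [[0,-0.3,0.1],0,1],
    [[0,-0.3,0.1],0,1],
    [[0,-0.3,0.2],0,1],
    [[0,-0.3,0.2],0,1],
    [[0,-0.2,0.2],0,1],
    [[0,0,0],0,1],
    [[0,0,0],0,1]
  ]
}}

```text
time_s: 10.53
tcp_pos: [0.4762, -0.1074, 0.2267]
eef_rot: [0.452, 0.545, -0.544, -0.451]
contact_force: [-0.5, -0.5, -3.6]
grip_width: 0.382
```

Run:
```python
from h import *
from station import r
s=r.sense();go(s,rack(-.15,.0745,.22),ry+np.pi/2)
c=wcam(s,r.capture('wrist'));d=r.capture('scene')
im=np.zeros((600,800,3),np.uint8);im[:360]=0
im[:375,:600]=cv2.resize(c['img'],(600,375));im[375:,:400]=cv2.resize(d['img'][200:312,180:380],(400,225),interpolation=cv2.INTER_CUBIC)
t=r.capture('top');im[375:,400:]=cv2.resize(t['img'][165:277,300:500],(400,225),interpolation=cv2.INTER_CUBIC)
cv2.imwrite('pics/m6.png',im[:,:,::-1])
```

```text
t 10.53 tcp [ 0.4762 -0.1074  0.2267] rack [-0.1216  0.0741  0.2267] xyaw 100.65 ydir [ 0.002 -0.    -1.   ] q [-0.33 -0.25  1.99  0.    1.4  -2.09] F [-0.5 -0.5 -3.6] w 0.382
turn units 0.02
shift units [0.01 0.17 0.71]
```

View pics/m6.png

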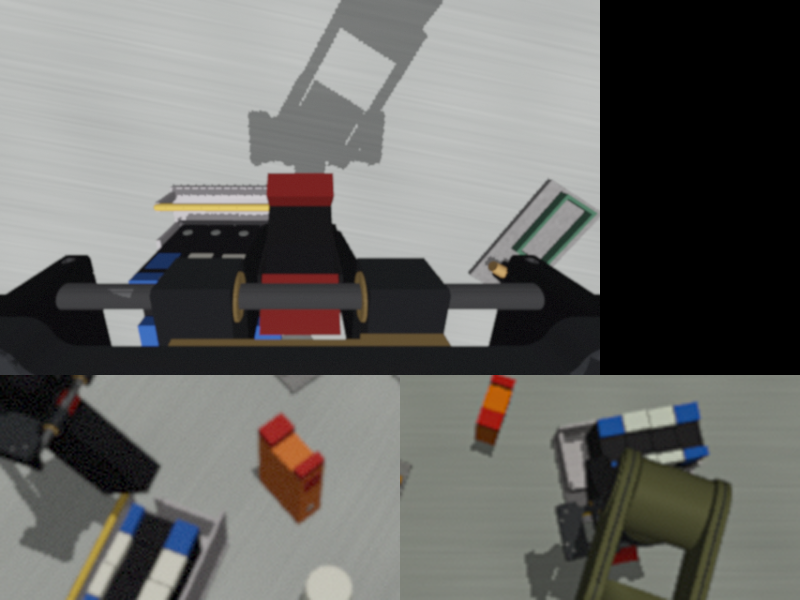

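```bash
cat > tilt.py <<'E'
from h import *
from station import r
s=r.sense();go(s);c=wcam(s,r.capture('wrist'))
T=Ro.from_quat(s['eef_rot']).as_matrix()
g=s['tcp_pos']-.019*T[:,1]; B=-T[:,2]; B=B/np.linalg.norm(B)  # B = cassette back direction (horizontal)
for lo in(50,):
    for ce,a,p in blobs(mask(c,(0,120,lo),(8,255,255),(230,0,410,400)),150): print('blob',np.round(ce),a,'rows',p[:,1].min(),p[:,1].max(),'cols',p[:,0].min(),p[:,0].max())
def pix(P):
    q=c['camera_matrix']@(c['R']@P+c['t']);return q[1]/q[2]
for th in range(0,46,5):
    t=np.radians(th);X=B*np.cos(t)+np.array([0,0,np.sin(t)]);Z=-B*np.sin(t)+np.array([0,0,np.cos(t)])
    f=lambda x,z:round(pix(g+X*x+Z*z))
    print(th,'ridge front-bot/front-top/rear-top',f(-.04,.019),f(-.04,.033),f(-.026,.033),'block front-bot, front-top,rear-top',f(.014,.019),f(.014,.033),f(.04,.033))
E
python3 tilt.py
```

```text
t 10.68 tcp [ 0.4758 -0.107   0.2249] rack [-0.1218  0.0746  0.2249] xyaw 100.69 ydir [-0.001  0.001 -1.   ] q [-0.33 -0.25  1.99  0.    1.4  -2.09] F [ 0.4 -0.4 -3.1] w 0.378
blob [320. 202.] 2337 rows 185 220 cols 285 354
blob [320. 297.] 805 rows 291 302 cols 278 361
blob [320. 342.] 2180 rows 330 356 cols 277 362
0 ridge front-bot/front-top/rear-top 215 226 257 block front-bot, front-top,rear-top 317 336 380
5 ridge front-bot/front-top/rear-top 209 217 249 block front-bot, front-top,rear-top 315 332 381
10 ridge front-bot/front-top/rear-top 204 208 241 block front-bot, front-top,rear-top 313 328 381
15 ridge front-bot/front-top/rear-top 200 201 233 block front-bot, front-top,rear-top 311 323 380
20 ridge front-bot/front-top/rear-top 197 195 226 block front-bot, front-top,rear-top 308 317 378
25 ridge front-bot/front-top/rear-top 195 190 220 block front-bot, front-top,rear-top 306 311 375
30 ridge front-bot/front-top/rear-top 193 185 214 block front-bot, front-top,rear-top 302 305 370
35 ridge front-bot/front-top/rear-top 192 182 210 block front-bot, front-top,rear-top 299 298 365
40 ridge front-bot/front-top/rear-top 192 180 206 block front-bot, front-top,rear-top 295 291 358
45 ridge front-bot/front-top/rear-top 192 178 202 block front-bot, front-top,rear-top 291 284 350
```

Still about 38° tilted, so the pads hold it. I'll carry it over free table near the dock. There I'll ease the grip with the foot just above the table so it swings upright.

Run:
```python
from h import *
from station import r
s=r.sense();go(s,[.42,.06,.112],dy+np.pi/2)
```

```text
t 10.73 tcp [ 0.4758 -0.107   0.2248] rack [-0.1218  0.0746  0.2248] xyaw 100.69 ydir [-0.002  0.001 -1.   ] q [-0.33 -0.25  1.99  0.    1.4  -2.09] F [ 0.5 -1.1 -2.9] w 0.379
turn units 4.35
shift units [3.48 2.83 2.69]
```

>>> {"name": "move_arm", "arguments": {
  "series": [
    [[0,0,0.3],0.3,1],
    [[0,0,0.3],0.7,1],
    [[0,0,0],0.7,1],
    [[0,0,0],0.7,1],
    [[0,0,0],0.7,1],
    [[0,0,0],0.7,1],
    [[0,0,0],0.55,1],
    [[0,0,0],0,1]
  ]
}}

```text
time_s: 11.4
tcp_pos: [0.4523, -0.111, 0.225]
eef_rot: [-0.576, -0.409, 0.41, 0.577]
contact_force: [0.0, 0.2, -4.1]
grip_width: 0.376
```

>>> {"name": "move_arm", "arguments": {
  "series": [
    [[0.3,0,0.2],0,1],
    [[0.5,0,0.4],0,1],
    [[0.5,0,0.4],0,1],
    [[0.5,0,0.4],0,1],
    [[0.5,0,0.4],0,1],
    [[0.5,0,0.3],0,1],
    [[0.3,0,0],0,1],
    [[0.2,0,0],0,1]
  ]
}}

```text
time_s: 12.07
tcp_pos: [0.4164, 0.0426, 0.2255]
eef_rot: [-0.576, -0.411, 0.41, 0.576]
contact_force: [0.5, 0.2, -3.2]
grip_width: 0.373
```

>>> {"name": "move_arm", "arguments": {
  "series": [
    [[0,0.3,0],0,1],
    [[0,0.4,0],0,1],
    [[0,0.4,0],0,1],
    [[0,0.4,0],0,1],
    [[0,0.4,0],0,1],
    [[0,0.4,0],0,1],
    [[0,0.2,0],0,1],
    [[0,0,0],0,1]
  ]
}}

```text
time_s: 12.73
tcp_pos: [0.4146, 0.0405, 0.1226]
eef_rot: [-0.575, -0.408, 0.411, 0.578]
contact_force: [0.0, 0.5, -3.3]
grip_width: 0.38
```

```bash
python3 tilt.py | head -5
python3 - <<'E'
from h import *
from station import r
go(r.sense(),[.42,.06,.107],dy+np.pi/2)
E
```

```text
t 12.73 tcp [0.4146 0.0405 0.1226] rack [-0.1551  0.2308  0.1226] xyaw 70.75 ydir [-0.006 -0.    -1.   ] q [-0.03 -0.35  2.24 -0.    1.26 -1.27] F [ 0.   0.5 -3.3] w 0.38
blob [320. 202.] 2375 rows 185 219 cols 285 355
blob [320. 297.] 820 rows 291 302 cols 278 361
blob [319. 343.] 2180 rows 330 356 cols 277 362
0 ridge front-bot/front-top/rear-top 215 226 257 block front-bot, front-top,rear-top 317 336 381
t 12.78 tcp [0.4156 0.0406 0.1243] rack [-0.1541  0.2307  0.1243] xyaw 70.75 ydir [-0.003 -0.    -1.   ] q [-0.03 -0.35  2.24 -0.    1.26 -1.27] F [-0.   0.6 -2.3] w 0.375
turn units -0.01
shift units [0.49 0.43 0.06]
```

Lower a little, then ease the grip step by step.

>>> {"name": "move_arm", "arguments": {
  "series": [
    [[0,0.3,0],0,1],
    [[0,0,0],0,1],
    [[0,0,0],0,1]
  ],
  "grip_force": 9
}}

```text
time_s: 13.03
tcp_pos: [0.4164, 0.041, 0.1136]
eef_rot: [-0.576, -0.409, 0.41, 0.577]
contact_force: [-0.4, 0.4, -4.0]
grip_width: 0.379
```

>>> {"name": "move_arm", "arguments": {
  "series": [
    [[0,0,0],0,1],
    [[0,0,0],0,1],
    [[0,0,0],0,1],
    [[0,0,0],0,1]
  ],
  "grip_force": 7
}}

```text
time_s: 13.37
tcp_pos: [0.4169, 0.0411, 0.1143]
eef_rot: [0.577, 0.41, -0.409, -0.576]
contact_force: [-0.7, 0.8, -3.3]
grip_width: 0.381
```

```bash
python3 tilt.py | head -4
```

```text
t 13.37 tcp [0.4169 0.0411 0.1143] rack [-0.1528  0.2309  0.1143] xyaw 70.78 ydir [ 0.001 -0.    -1.   ] q [-0.03 -0.34  2.25 -0.    1.23 -1.27] F [-0.7  0.8 -3.3] w 0.381
blob [320. 202.] 2378 rows 185 219 cols 285 355
blob [320. 297.] 820 rows 291 302 cols 278 361
blob [319. 343.] 2180 rows 330 356 cols 277 362
```

>>> {"name": "move_arm", "arguments": {
  "series": [
    [[0,0,0],0,1],
    [[0,0,0],0,1],
    [[0,0,0],0,1]
  ],
  "grip_force": 5.5
}}

```text
time_s: 13.67
tcp_pos: [0.4166, 0.0411, 0.1139]
eef_rot: [0.576, 0.409, -0.409, -0.576]
contact_force: [-0.4, -0.4, -2.6]
grip_width: 0.378
```

```bash
python3 tilt.py | head -4
```

```text
t 13.67 tcp [0.4166 0.0411 0.1139] rack [-0.153   0.231   0.1139] xyaw 70.77 ydir [ 0. -0. -1.] q [-0.03 -0.33  2.25 -0.    1.23 -1.27] F [-0.4 -0.4 -2.6] w 0.378
blob [320. 202.] 2390 rows 185 219 cols 285 355
blob [320. 297.] 810 rows 291 302 cols 278 361
blob [320. 343.] 2170 rows 330 356 cols 277 362
```

>>> {"name": "move_arm", "arguments": {
  "series": [
    [[0,0,0],0,1],
    [[0,0,0],0,1],
    [[0,0,0],0,1]
  ],
  "grip_force": 4.5
}}

```text
time_s: 13.97
tcp_pos: [0.4166, 0.0411, 0.1138]
eef_rot: [-0.576, -0.409, 0.409, 0.577]
contact_force: [0.1, -0.2, -2.9]
grip_width: 0.381
```

```bash
python3 tilt.py | head -4
```

```text
t 13.97 tcp [0.4166 0.0411 0.1138] rack [-0.1531  0.231   0.1138] xyaw 70.77 ydir [-0.  0. -1.] q [-0.03 -0.33  2.25  0.    1.23 -1.27] F [ 0.1 -0.2 -2.9] w 0.381
blob [320. 202.] 2382 rows 185 219 cols 285 355
blob [320. 297.] 816 rows 291 302 cols 278 361
blob [320. 343.] 2172 rows 330 356 cols 277 362
```

>>> {"name": "move_arm", "arguments": {
  "series": [
    [[0,0.2,0],0,1],
    [[0,0.1,0],0,1],
    [[0,0,0],0,1],
    [[0,0,0],0,1],
    [[0,0,0],0,1],
    [[0,0,0],0,1]
  ],
  "grip_force": 3.5
}}

```text
time_s: 14.52
tcp_pos: [0.4167, 0.0411, 0.1019]
eef_rot: [0.576, 0.41, -0.409, -0.576]
contact_force: [0.4, -1.1, -3.0]
grip_width: 0.375
```

```bash
python3 tilt.py | head -4
```

```text
t 14.52 tcp [0.4167 0.0411 0.1019] rack [-0.153   0.231   0.1019] xyaw 70.77 ydir [ 0.  0. -1.] q [-0.03 -0.32  2.26  0.    1.21 -1.27] F [ 0.4 -1.1 -3. ] w 0.375
blob [320. 200.] 2339 rows 184 216 cols 284 356
blob [320. 298.] 531 rows 295 302 cols 279 359
blob [320. 344.] 2219 rows 330 357 cols 279 360
```

>>> {"name": "move_arm", "arguments": {
  "series": [
    [[0,0,0],0,1],
    [[0,0,0],0,1],
    [[0,0,0],0,1]
  ],
  "grip_force": 3
}}

```text
time_s: 14.82
tcp_pos: [0.4168, 0.0411, 0.1021]
eef_rot: [0.577, 0.41, -0.409, -0.576]
contact_force: [-0.5, 0.4, -1.8]
grip_width: 0.377
```

```bash
python3 tilt.py | head -4
```

```text
t 14.82 tcp [0.4168 0.0411 0.1021] rack [-0.1529  0.231   0.1021] xyaw 70.77 ydir [ 0.  0. -1.] q [-0.03 -0.32  2.26  0.    1.21 -1.27] F [-0.5  0.4 -1.8] w 0.377
blob [320. 199.] 2326 rows 184 216 cols 283 356
blob [320. 298.] 526 rows 295 302 cols 280 360
blob [320. 343.] 2185 rows 330 357 cols 280 359
```

```bash
cat > fit.py <<'E'
from h import *
from station import r
from scipy.optimize import least_squares
def fit():
    s=r.sense();go(s);c=wcam(s,r.capture('wrist'))
    T=Ro.from_quat(s['eef_rot']).as_matrix();g=s['tcp_pos']-.019*T[:,1];B=-T[:,2]
    bl=sorted(blobs(mask(c,(0,120,50),(8,255,255),(230,0,410,400)),150),key=lambda b:b[0][1])
    o=[bl[0][2][:,1].min()-.5,bl[0][2][:,1].max()+.5,min(b[2][:,1].min() for b in bl[1:])-.5,bl[-1][2][:,1].max()+.5]
    def P(u,x,z):
        X=B*np.cos(u[0])+np.array([0,0,np.sin(u[0])]);Z=-B*np.sin(u[0])+np.array([0,0,np.cos(u[0])])
        return g+X*(x-u[1])+Z*(z-u[2])
    def row(p): q=c['camera_matrix']@(c['R']@p+c['t']);return q[1]/q[2]
    L=[(-.04,.07),(-.026,.07),(.014,.07),(.04,.07)]
    f=lambda u:np.array([row(P(u,*l)) for l in L])-o
    u=least_squares(f,[.6,0,.037],x_scale=[.1,.01,.01]).x
    print('rows',o,'tilt deg %.1f grasp local x %.1f z %.1f mm'%(np.degrees(u[0]),u[1]*1e3,u[2]*1e3),'res',np.round(f(u),1))
    print('front corner',np.round(DR.T@(P(u,-.04,-.07)-DK),4),'rear corner',np.round(DR.T@(P(u,.04,-.07)-DK),4),'foot',np.round(DR.T@(P(u,0,-.07)-DK),4),'grasp',np.round(DR.T@(g-DK),4),'(dock frame)')
    return s,u
if __name__=='__main__': fit()
E
python3 fit.py
```

```text
t 14.87 tcp [0.4168 0.0411 0.1021] rack [-0.1529  0.2309  0.1021] xyaw 70.77 ydir [ 0. -0. -1.] q [-0.03 -0.32  2.26 -0.    1.21 -1.27] F [ 0.  -0.5 -2.4] w 0.377
rows [np.float64(183.5), np.float64(216.5), np.float64(294.5), np.float64(357.5)] tilt deg 30.1 grasp local x 3.0 z 47.4 mm res [ 2.3 -3.6  2.1 -0.8]
front corner [ 0.0165 -0.2375 -0.002 ] rear corner [ 0.0857 -0.2375  0.0381] foot [ 0.0511 -0.2375  0.018 ] grasp [-0.0051 -0.2375  0.1211] (dock frame)
```

The fit puts the tilt near 30°, with the front foot edge touching the table (z ≈ 0). I'll roll it upright about that edge with an almost horizontal arc, using a light grip.

>>> {"name": "move_arm", "arguments": {
  "series": [
    [[0,0,-0.1],0,1],
    [[0,0,-0.1],0,1],
    [[0,0,-0.1],0,1],
    [[0,0,-0.1],0,1],
    [[0,0,-0.1],0,1],
    [[0,0,0],0,1]
  ],
  "grip_force": 4
}}

```text
time_s: 15.42
tcp_pos: [0.4366, 0.0342, 0.1021]
eef_rot: [0.577, 0.41, -0.409, -0.576]
contact_force: [0.5, 0.4, -0.2]
grip_width: 0.377
```

```bash
python3 fit.py
```

```text
t 15.42 tcp [0.4366 0.0342 0.1021] rack [-0.1347  0.2205  0.1021] xyaw 70.75 ydir [ 0.001 -0.    -1.   ] q [-0.04 -0.27  2.22 -0.    1.19 -1.28] F [ 0.5  0.4 -0.2] w 0.377
rows [np.float64(187.5), np.float64(218.5), np.float64(295.5), np.float64(362.5)] tilt deg 40.7 grasp local x -1.9 z 44.3 mm res [ 2.4 -3.6  1.9 -0.7]
front corner [ 0.0616 -0.2376  0.0097] rear corner [ 0.1222 -0.2376  0.062 ] foot [ 0.0919 -0.2376  0.0358] grasp [ 0.0159 -0.2375  0.1211] (dock frame)
```

```bash
python3 - <<'E'
t=open('fit.py').read()
t=t.replace("""    L=[(-.04,.07),(-.026,.07),(.014,.07),(.04,.07)]
    f=lambda u:np.array([row(P(u,*l)) for l in L])-o
""","""    w=lambda b:np.ptp(b[2][:,0])+1
    o=o[:3]+[w(bl[0]),max(w(b) for b in bl[1:])]
    def wid(p): return c['camera_matrix'][0,0]*.036/(c['R']@p+c['t'])[2]
    f=lambda u:np.array([min(row(P(u,-.04,.07)),row(P(u,-.04,.056))),row(P(u,-.026,.07)),min(row(P(u,.014,.07)),row(P(u,.014,.056))),
        max(wid(P(u,-.04,.07)),wid(P(u,-.026,.07))),max(wid(P(u,.014,.07)),wid(P(u,.04,.07)))])-o
""")
open('fit.py','w').write(t)
E
python3 fit.py
```

```text
t 15.47 tcp [0.4364 0.0342 0.1021] rack [-0.1348  0.2206  0.1021] xyaw 70.75 ydir [ 0.001 -0.    -1.   ] q [-0.04 -0.27  2.22 -0.    1.19 -1.28] F [ 0.6 -0.3  0.4] w 0.381
rows [np.float64(187.5), np.float64(218.5), np.float64(295.5), np.int64(77), np.int64(77)] tilt deg 17.5 grasp local x 5.1 z 44.9 mm res [ 0.6 -0.4 -0.2  0.2  0.2]
front corner [ 0.0072 -0.2375 -0.002 ] rear corner [ 0.0835 -0.2376  0.0222] foot [ 0.0454 -0.2375  0.0101] grasp [ 0.0157 -0.2375  0.1211] (dock frame)
```

Now the fit is clean (residuals under 1 px): tilt 17.5°, edge on the table. I'll continue the arc to upright.

>>> {"name": "move_arm", "arguments": {
  "series": [
    [[0,0,-0.12],0,1],
    [[0,0.02,-0.12],0,1],
    [[0,0.02,-0.12],0,1],
    [[0,0.03,-0.12],0,1],
    [[0,0.03,-0.12],0,1],
    [[0,0.03,-0.12],0,1],
    [[0,0.03,-0.1],0,1],
    [[0,0,0],0,1]
  ]
}}

```text
time_s: 16.18
tcp_pos: [0.4671, 0.0235, 0.0951]
eef_rot: [0.577, 0.409, -0.409, -0.577]
contact_force: [0.8, -0.2, -0.0]
grip_width: 0.379
```

```bash
python3 fit.py
```

```text
t 16.18 tcp [0.4671 0.0235 0.0951] rack [-0.1066  0.2044  0.0951] xyaw 70.75 ydir [ 0.  0. -1.] q [-0.06 -0.18  2.16  0.    1.17 -1.3 ] F [ 0.8 -0.2 -0. ] w 0.379
rows [np.float64(180.5), np.float64(194.5), np.float64(196.5), np.int64(54), np.int64(84)] tilt deg 97.0 grasp local x 11.8 z 27.9 mm res [ 5.1 -6.4  1.3  2.1 -1. ]
front corner [ 0.1517 -0.2376  0.0746] rear corner [ 0.142  -0.2376  0.154 ] foot [ 0.1469 -0.2376  0.1143] grasp [ 0.0482 -0.2376  0.1141] (dock frame)
```

```bash
python3 - <<'E'
from h import *
from station import r
c=r.capture('wrist')
for ce,a,p in blobs(mask(c,(0,120,40),(8,255,255),(230,0,410,400)),40): print(np.round(ce),a,'rows',p[:,1].min(),p[:,1].max(),'cols',p[:,0].min(),p[:,0].max())
E
python3 tilt.py | sed -n 5,8p
```

```text
[319. 188.] 596 rows 181 194 cols 294 345
[320. 217.] 3150 rows 197 237 cols 278 361
[319. 346.] 2414 rows 330 362 cols 283 356
0 ridge front-bot/front-top/rear-top 215 227 258 block front-bot, front-top,rear-top 317 337 381
5 ridge front-bot/front-top/rear-top 210 217 249 block front-bot, front-top,rear-top 316 333 382
10 ridge front-bot/front-top/rear-top 205 209 241 block front-bot, front-top,rear-top 314 329 382
15 ridge front-bot/front-top/rear-top 201 202 234 block front-bot, front-top,rear-top 312 324 381
```

```bash
python3 - <<'E'
t=open('fit.py').read()
t=t.replace("    o=[bl[0]","    top=max((b for b in bl if b[0][1]<275),key=lambda b:b[1]);bl=[top]+[b for b in bl if b[0][1]>275]\n    o=[bl[0]")
t=t.replace("-o\n    u=","-o\n    if o[2]>325:\n        f0=f;f=lambda u:f0(u)*[1,1,0,1,1]\n    u=")
t=t.replace("[.6,0,.037]","[.25,0,.045]")
open('fit.py','w').write(t)
E
python3 fit.py
```

```text
t 16.33 tcp [0.4665 0.0237 0.0953] rack [-0.1071  0.2048  0.0953] xyaw 70.77 ydir [ 0.  0. -1.] q [-0.06 -0.18  2.16  0.    1.17 -1.3 ] F [ 1.4 -1.6 -1.2] w 0.381
rows [np.float64(196.5), np.float64(237.5), np.float64(329.5), np.int64(84), np.int64(74)] tilt deg -3.3 grasp local x 7.0 z 47.7 mm res [ 0.4 -0.4 -0.   0.4 -0.2]
front corner [-0.0061 -0.2375 -0.0005] rear corner [ 0.0737 -0.2375 -0.0051] foot [ 0.0338 -0.2375 -0.0028] grasp [ 0.0476 -0.2375  0.1143] (dock frame)
```

It stands upright on the table: the fit gives −3.3°, within error of flat, and the red front panel has come into view. I'll tighten, lift and recheck.

>>> {"name": "move_arm", "arguments": {
  "series": [
    [[0,0,0],0,1],
    [[0,0,0],0,1],
    [[0,-0.1,0],0,1],
    [[0,-0.3,0],0,1],
    [[0,-0.4,0],0,1],
    [[0,-0.5,0],0,1],
    [[0,-0.4,0],0,1],
    [[0,0,0],0,1]
  ],
  "grip_force": 20
}}

```text
time_s: 17.05
tcp_pos: [0.4687, 0.0236, 0.1682]
eef_rot: [0.578, 0.411, -0.408, -0.575]
contact_force: [0.2, 0.1, -2.7]
grip_width: 0.379
```

```bash
python3 fit.py
```

```text
t 17.05 tcp [0.4687 0.0236 0.1682] rack [-0.105   0.2043  0.1682] xyaw 70.78 ydir [ 0.007 -0.    -1.   ] q [-0.06 -0.26  2.09 -0.    1.3  -1.3 ] F [ 0.2  0.1 -2.7] w 0.379
rows [np.float64(196.5), np.float64(237.5), np.float64(329.5), np.int64(82), np.int64(74)] tilt deg -1.4 grasp local x 5.7 z 48.5 mm res [ 0.9 -0.9 -0.   0.9 -0.6]
front corner [ 0.0009 -0.2369  0.0695] rear corner [ 0.0809 -0.237   0.0681] foot [ 0.0409 -0.2369  0.0688] grasp [ 0.0496 -0.2369  0.1872] (dock frame)
```

>>> {"name": "move_arm", "arguments": {
  "series": [
    [[0.3,0,0.2],0,1],
    [[0.6,0,0.4],0,1],
    [[0.7,0,0.4],0,1],
    [[0.8,0,0.1],0,1],
    [[0.8,0,0],0,1],
    [[0.8,0,0],0,1],
    [[0.8,0,0],0,1],
    [[0.7,0,0],0,1]
  ]
}}

```text
time_s: 17.77
tcp_pos: [0.4966, 0.2475, 0.1617]
eef_rot: [-0.576, -0.409, 0.411, 0.577]
contact_force: [-0.3, -0.9, -3.5]
grip_width: 0.374
```

>>> {"name": "move_arm", "arguments": {
  "series": [
    [[0.3,0,0],0,1],
    [[0.1,0,0],0,1],
    [[0,0,0],0,1],
    [[0,0,0],0,1]
  ]
}}

```text
time_s: 18.1
tcp_pos: [0.5019, 0.26, 0.1626]
eef_rot: [0.577, 0.409, -0.41, -0.577]
contact_force: [-0.2, -0.1, -2.7]
grip_width: 0.375
```

Run:
```python
from fit import *
s,u=fit()
T=Ro.from_quat(s['eef_rot']).as_matrix()
go(s,DK+DR@np.array([.0075,0,s['tcp_pos'][2]]),dy+np.pi/2)
t=r.capture('top');c=wcam(s,r.capture('wrist'))
for n,cc,roi in(('top',t,(250,190,330,270)),('wrist',c,(0,0,640,400))):
    for ce,a,p in blobs(mask(cc,(60,60,20),(95,255,255),roi),20): print(n,a,np.round(ce),rect(ray(cc,p,.02)),p.min(0),p.max(0))
cv2.imwrite('pics/w7.png',c['img'][:,:,::-1])
```

```text
t 18.1 tcp [0.5019 0.26   0.1626] rack [-0.0293  0.4306  0.1626] xyaw 70.75 ydir [-0.002 -0.001 -1.   ] q [ 0.38 -0.02  1.89 -0.    1.27 -0.85] F [-0.2 -0.1 -2.7] w 0.375
rows [np.float64(196.5), np.float64(237.5), np.float64(329.5), np.int64(83), np.int64(73)] tilt deg -4.2 grasp local x 6.6 z 49.7 mm res [ 0.5 -0.5 -0.   0.5 -0.3]
front corner [-0.0519 -0.0027  0.0657] rear corner [ 0.0279 -0.0028  0.0597] foot [-0.012  -0.0027  0.0627] grasp [ 0.0034 -0.0027  0.1816] (dock frame)
t 18.1 tcp [0.5019 0.26   0.1626] rack [-0.0293  0.4306  0.1626] xyaw 70.75 ydir [-0.002 -0.001 -1.   ] q [ 0.38 -0.02  1.89 -0.    1.27 -0.85] F [-0.2 -0.1 -2.7] w 0.375
turn units -0.01
shift units [ 0.07 -0.   -0.1 ]
wrist 481 [328. 151.] (array([470.2, 275.8]), array([54.4, 43.5]), 69.8) [297 140] [351 183]
```

View pics/w7.png

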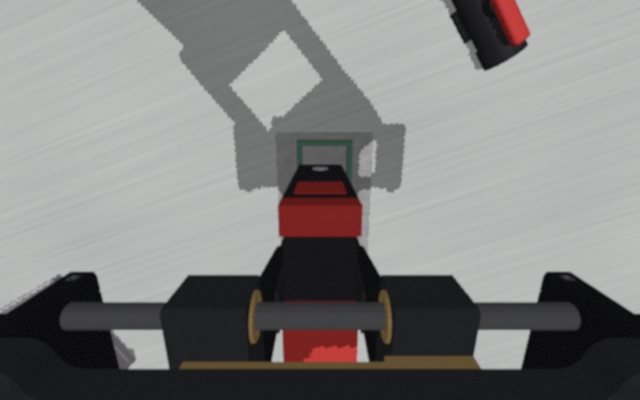

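The front foot edge at row ≈166 and the slot's front wall at row 140, cols 297–351, are both visible. I'll compare them directly.

Run:
```python
from h import *
from station import r
s=r.sense();c=wcam(s,r.capture('wrist'));g=cv2.cvtColor(c['img'],cv2.COLOR_RGB2GRAY)
print(g[158:172,310],g[158:172,330]); print(g[168,285:355])
D=lambda p,z:np.round(DR.T@(ray(c,p,z)[0]-DK),4)
print('slot front corners',D((297,140),.02),D((351.5,140),.02),'expect -.051,+-.028')
for z in(.055,.06,.065): print(z,'front foot edge',D((320,165.5),z),'L',D((300,166),z),'R',D((341,166),z))
```

```text
[94 95 95 97 96 90 71 41 18 19 20 17 22 19] [92 93 93 93 92 84 67 36 15 18 20 17 20 17]
[94 91 92 92 94 94 97 95 95 93 89 78 53 30 20 17 16 17 17 20 18 16 16 12
 18 20 31 56 75 87 89 91 93 97 98 99 98 95 94 92 88 83 67 44 22 20 19 22
 21 18 17 20 19 19 18 15 22 42 66 81 79 69 64 65 66 67 75 86 90 90]
slot front corners [-0.0526 -0.0248  0.02  ] [-0.0525  0.0292  0.02  ] expect -.051,+-.028
0.055 front foot edge [-0.0332 -0.0021  0.055 ] L [-0.0328 -0.0202  0.055 ] R [-0.0328  0.0169  0.055 ]
0.06 front foot edge [-0.0341 -0.0021  0.06  ] L [-0.0337 -0.0198  0.06  ] R [-0.0336  0.0165  0.06  ]
0.065 front foot edge [-0.035  -0.0021  0.065 ] L [-0.0346 -0.0195  0.065 ] R [-0.0345  0.0162  0.065 ]
```

```bash
cat > fit2.py <<'E'
from h import *
from station import r
from scipy.optimize import least_squares
s=r.sense();go(s);c=wcam(s,r.capture('wrist'));im=c['img'].astype(int)
col=im[:,312:329].mean(1)
print('R',[int(v) for v in col[178:242,0]])
g=im[140:190,[306,333]].mean((1,2));foot=140+np.where(g<55)[0][0]-.5
d=np.diff(col[:,0]);
rt=199+np.argmax(np.abs(d[199:215]))+.5; print('foot row',foot,'ridge front-top row',rt)
T=Ro.from_quat(s['eef_rot']).as_matrix();gp=s['tcp_pos']-.019*T[:,1];B=-T[:,2]
def P(u,x,z):
    X=B*np.cos(u[0])+np.array([0,0,np.sin(u[0])]);Z=-B*np.sin(u[0])+np.array([0,0,np.cos(u[0])])
    return gp+X*(x-u[1])+Z*(z-u[2])
def row(p): q=c['camera_matrix']@(c['R']@p+c['t']);return q[1]/q[2]
o=[foot,196.5,rt,237.5]
f=lambda u:np.array([row(P(u,*l)) for l in((-.04,-.07),(-.04,.056),(-.04,.07),(-.026,.07))])-o
u=least_squares(f,[0,.003,.047],x_scale=[.1,.01,.01]).x
print('tilt %.1f gx %.1f gz %.1f'%(np.degrees(u[0]),u[1]*1e3,u[2]*1e3),np.round(f(u),1),'foot',np.round(DR.T@(P(u,0,-.07)-DK),4))
E
python3 fit2.py
```

```text
t 18.3 tcp [0.5025 0.26   0.1635] rack [-0.0288  0.4305  0.1635] xyaw 70.69 ydir [-0. -0. -1.] q [ 0.38 -0.02  1.89 -0.    1.27 -0.85] F [-1.   0.1 -3. ] w 0.38
R [17, 19, 37, 64, 83, 91, 92, 92, 92, 92, 92, 92, 93, 97, 100, 89, 61, 32, 30, 55, 78, 89, 92, 92, 92, 93, 97, 108, 117, 121, 122, 122, 122, 122, 122, 122, 122, 122, 122, 122, 122, 122, 122, 122, 122, 121, 121, 121, 121, 121, 121, 121, 121, 121, 121, 121, 121, 114, 91, 57, 29, 22, 21, 22]
foot row 164.5 ridge front-top row 204.5
tilt 3.3 gx 7.6 gz 34.1 [-0.   0.2 -0.2  0. ] foot [ 0.0023 -0.0026  0.0781]
```

```bash
cat >> fit2.py <<'E'
for gz in(.040,.0443,.047):
    h=lambda v:f([v[0],v[1],gz])+np.array([1,1,1,1])*v[2]
    v=least_squares(h,[0,.003,0],x_scale=[.1,.01,1]).x;uu=[v[0],v[1],gz]
    w=least_squares(lambda v:f([v[0],v[1],gz]),[0,.003],x_scale=[.1,.01]).x
    print(gz,'bias fit: tilt %.1f gx %.1f bias %.1f'%(np.degrees(v[0]),v[1]*1e3,v[2]),np.round(h(v),1),'foot',np.round(DR.T@(P(uu,0,-.07)-DK),4),'| nobias tilt %.1f gx %.1f'%(np.degrees(w[0]),w[1]*1e3),np.round(f([*w,gz]),1),'foot',np.round(DR.T@(P([*w,gz],0,-.07)-DK),4))
E
python3 fit2.py | tail -3
```

```text
0.04 bias fit: tilt -0.7 gx 18.9 bias 23.3 [-0.1  0.3 -0.2  0. ] foot [-0.0165 -0.0024  0.0729] | nobias tilt 2.9 gx 6.2 [-0.2  0.8  0.3 -1. ] foot [ 0.0032 -0.0024  0.0724]
0.0443 bias fit: tilt -3.0 gx 25.1 bias 36.9 [-0.1  0.3 -0.3  0. ] foot [-0.0273 -0.0024  0.0698] | nobias tilt 2.6 gx 5.2 [-0.2  1.2  0.6 -1.7] foot [ 0.0039 -0.0024  0.0682]
0.047 bias fit: tilt -4.3 gx 28.5 bias 44.5 [-0.1  0.3 -0.3  0. ] foot [-0.0333 -0.0024  0.0681] | nobias tilt 2.4 gx 4.5 [-0.2  1.4  0.8 -2.1] foot [ 0.0043 -0.0024  0.0655]
```

>>> {"name": "move_arm", "arguments": {
  "series": [
    [[0.08,0,0.11],0,1],
    [[0,0.2,0],0,1],
    [[0,0.3,0],0,1],
    [[0,0.3,0],0,1],
    [[0,0,0],0,1],
    [[0,0,0],0,1]
  ]
}}

```text
time_s: 18.9
tcp_pos: [0.4982, 0.265, 0.1291]
eef_rot: [-0.576, -0.408, 0.411, 0.577]
contact_force: [0.9, 0.6, -2.9]
grip_width: 0.376
```

Run:
```python
from h import *
from station import r
s=r.sense();go(s);c=wcam(s,r.capture('wrist'));g=cv2.cvtColor(c['img'],cv2.COLOR_RGB2GRAY)
D=lambda p,z:np.round(DR.T@(ray(c,p,z)[0]-DK),4)
m=mask(c,(60,60,20),(95,255,255),(200,80,450,230))
b=max(blobs(m,20),key=lambda b:b[1]);p=b[2];lo,hi=p.min(0),p.max(0);print('green bbox',lo,hi)
gr=c['img'].astype(int)[:,[306,333]].mean((1,2));k=np.where(gr[lo[1]+8:200]<45)[0][0]+lo[1]+8-.5
print('foot row',k,[int(x) for x in gr[lo[1]-2:int(k)+4]])
z=s['tcp_pos'][2]-.0953
print('slot front',D((lo[0]-.5,lo[1]-.5),.02),D((hi[0]+.5,lo[1]-.5),.02),'foot z',z,'foot edge',D((306,k),z),D((333,k),z))
rowk=g[int(k)+3,270:370];print([int(v) for v in rowk])
print('foot L/R at cols 290,300,340,350',[D((x,k+3),z)[1] for x in(290,300,340,350)])
cv2.imwrite('pics/w8.png',c['img'][:,:,::-1])
```

```text
t 18.9 tcp [0.4982 0.265  0.1291] rack [-0.032   0.4362  0.1291] xyaw 70.77 ydir [-0.004 -0.002 -1.   ] q [ 0.39  0.01  1.92  0.    1.22 -0.84] F [ 0.9  0.6 -2.9] w 0.376
green bbox [291 150] [351 181]
foot row 164.5 [90, 75, 59, 58, 62, 61, 62, 67, 80, 89, 93, 94, 95, 95, 95, 91, 69, 39, 17, 18]
slot front [-0.0533 -0.0252  0.02  ] [-0.0534  0.0292  0.02  ] foot z 0.03380331595401423 foot edge [-0.0422 -0.0109  0.0338] [-0.0422  0.0123  0.0338]
[102, 100, 100, 100, 98, 98, 98, 97, 96, 96, 95, 97, 96, 94, 93, 95, 94, 94, 94, 89, 80, 71, 68, 66, 65, 62, 59, 54, 39, 23, 17, 19, 18, 18, 19, 17, 19, 18, 17, 15, 17, 28, 48, 64, 73, 77, 75, 79, 81, 82, 80, 80, 82, 80, 77, 75, 71, 57, 36, 26, 14, 18, 14, 15, 21, 21, 18, 16, 17, 16, 18, 30, 55, 78, 86, 75, 63, 64, 68, 69, 68, 73, 84, 92, 92, 92, 93, 92, 93, 95, 95, 94, 97, 116, 142, 154, 158, 157, 159, 159]
foot L/R at cols 290,300,340,350 [np.float64(-0.0247), np.float64(-0.0161), np.float64(0.0184), np.float64(0.027)]
```

Foot edge and slot agree: centre x −2.2 against −2.3 mm, y 1 mm off. Lowering gently.

>>> {"name": "move_arm", "arguments": {
  "series": [
    [[0.03,0.1,0],0,1],
    [[0,0.12,0],0,1],
    [[0,0.12,0],0,1],
    [[0,0.12,0],0,1],
    [[0,0.1,0],0,1],
    [[0,0,0],0,1],
    [[0,0,0],0,1]
  ]
}}

```text
time_s: 19.53
tcp_pos: [0.4996, 0.2665, 0.1086]
eef_rot: [-0.576, -0.409, 0.41, 0.577]
contact_force: [-0.4, -0.6, -3.2]
grip_width: 0.377
```

>>> {"name": "move_arm", "arguments": {
  "series": [
    [[0,0.04,0],0,1],
    [[0,0.04,0],0,1],
    [[0,0,0],0,1],
    [[0,0,0],0,1]
  ],
  "grip_force": 6
}}

```text
time_s: 19.87
tcp_pos: [0.4999, 0.2666, 0.1059]
eef_rot: [-0.576, -0.409, 0.409, 0.576]
contact_force: [-0.4, -0.7, -2.4]
grip_width: 0.38
```

Run:
```python
from h import *
from station import r
go(r.sense())
```

```text
t 19.87 tcp [0.4999 0.2666 0.1059] rack [-0.03    0.4375  0.1059] xyaw 70.77 ydir [-0. -0. -1.] q [ 0.4   0.03  1.94  0.    1.17 -0.84] F [-0.4 -0.7 -2.4] w 0.38
```

>>> {"name": "move_arm", "arguments": {
  "series": [
    [[0,0.04,0],0,1],
    [[0,0.03,0],0,1],
    [[0,0,0],0,1],
    [[0,0,0],0,1]
  ],
  "grip_force": 4
}}

```text
time_s: 20.2
tcp_pos: [0.5002, 0.2667, 0.1033]
eef_rot: [0.577, 0.41, -0.409, -0.576]
contact_force: [-0.1, 0.0, -2.6]
grip_width: 0.378
```

>>> {"name": "move_arm", "arguments": {
  "series": [
    [[0,0.04,0],0,1],
    [[0,0.04,0],0,1],
    [[0,0,0],0,1],
    [[0,0,0],0,1]
  ]
}}

```text
time_s: 20.53
tcp_pos: [0.5015, 0.2667, 0.1016]
eef_rot: [0.577, 0.411, -0.408, -0.576]
contact_force: [2.4, -2.6, 5.7]
grip_width: 0.378
```

```bash
python3 - <<'E'
from h import *
from station import r
go(r.sense())
E
python3 fit2.py|tail -3
```

```text
t 20.53 tcp [0.5015 0.2667 0.1016] rack [-0.0285  0.4373  0.1016] xyaw 70.78 ydir [ 0.004  0.    -1.   ] q [ 0.39  0.04  1.94 -0.    1.16 -0.84] F [ 2.4 -2.6  5.7] w 0.378
0.04 bias fit: tilt -3.9 gx 30.4 bias 43.8 [ 0.4 -1.9  1.6 -0.1] foot [-0.0371  0.0034  0.0127] | nobias tilt 2.8 gx 7.0 [ 0.1 -0.7  2.8 -2.4] foot [-0.001   0.0034  0.0103]
0.0443 bias fit: tilt -5.8 gx 35.3 bias 55.3 [ 0.3 -1.8  1.6 -0.1] foot [-0.0459  0.0034  0.0102] | nobias tilt 2.4 gx 6.0 [ 0.1 -0.3  3.2 -3.1] foot [-0.0004  0.0034  0.0061]
0.047 bias fit: tilt -6.9 gx 38.0 bias 61.9 [ 0.3 -1.8  1.6 -0.1] foot [-0.051   0.0034  0.0087] | nobias tilt 2.3 gx 5.3 [ 0.  -0.1  3.4 -3.5] foot [0.     0.0034 0.0034]
```

It is pressing on the slot floor (about +6 N). Releasing slowly, then retreating upward.

>>> {"name": "move_arm", "arguments": {
  "series": [
    [[0,0,0],0,0.55],
    [[0,0,0],0,0.5],
    [[0,0,0],0,0.4],
    [[0,0,0],0,0.3],
    [[0,0,0],0,0.2],
    [[0,0,0],0,0.2],
    [[0,0,0],0,0.2]
  ]
}}

```text
time_s: 21.17
tcp_pos: [0.4997, 0.2667, 0.0996]
eef_rot: [-0.576, -0.409, 0.41, 0.577]
contact_force: [0.2, 0.8, -1.1]
grip_width: 0.772
```

>>> {"name": "move_arm", "arguments": {
  "series": [
    [[0,-0.2,0],0,0.2],
    [[0,-0.5,0],0,0.2],
    [[0,-0.8,0],0,0.2],
    [[0,-0.8,0],0,0.2],
    [[0,-0.8,0],0,0.2],
    [[0,0,0.6],0,0.2],
    [[0,0,0.6],0,0.2],
    [[0,0,0.6],0,0.2]
  ]
}}

```text
time_s: 21.83
tcp_pos: [0.4318, 0.2907, 0.2257]
eef_rot: [0.577, 0.41, -0.408, -0.577]
contact_force: [1.0, 0.0, -0.1]
grip_width: 0.799
```

>>> {"name": "move_arm", "arguments": {
  "series": [
    [[-0.8,0,0.6],0,0.2],
    [[-0.8,0,0.6],0,0.2],
    [[-0.8,0,0.6],0,0.2],
    [[-0.8,0,0],0,0.2],
    [[-0.8,0,0],0,0.2],
    [[-0.5,0,0],0,0.2],
    [[0,0,0],0,0.2],
    [[0,0,0],0,0.2]
  ]
}}

```text
time_s: 22.5
tcp_pos: [0.3048, 0.1438, 0.2247]
eef_rot: [0.577, 0.41, -0.408, -0.577]
contact_force: [-0.5, -0.3, 0.2]
grip_width: 0.8
```

Run:
```python
from h import *
from station import r
s=r.sense();go(s)
d=r.capture('scene');t=r.capture('top');c=wcam(s,r.capture('wrist'))
im=np.zeros((600,800,3),np.uint8)
im[:,:400]=cv2.resize(d['img'][90:360,190:370],(400,600),interpolation=cv2.INTER_CUBIC)
im[:300,400:]=cv2.resize(t['img'][140:290,200:400],(400,300),interpolation=cv2.INTER_CUBIC)
im[300:550,400:]=cv2.resize(c['img'],(400,250),interpolation=cv2.INTER_AREA)
cv2.imwrite('pics/m9.png',im[:,:,::-1])
for n,cc,roi in(('scene',d,(270,90,370,210)),('top',t,(240,180,320,270))):
    for ce,a,p in blobs(mask(cc,(0,140,70),(8,255,255),roi)):
        P=ray(cc,p,.148);print(n,np.round(ce),a,rect(np.array([DR.T@(q-DK) for q in P])))
```

```text
t 22.5 tcp [0.3048 0.1438 0.2247] rack [-0.2442  0.3523  0.2247] xyaw 70.65 ydir [ 0.003  0.001 -1.   ] q [ 0.28 -0.67  2.27  0.    1.54 -0.95] F [-0.5 -0.3  0.2] w 0.8
scene [318. 105.] 66 (array([-90.1,  88.4]), array([51.3, 13.2]), 35.2)
scene [307. 133.] 64 (array([-31.3,   0.4]), array([16.3, 35.6]), 2.2)
scene [320. 147.] 135 (array([26.1,  1.3]), array([34.1, 36.7]), 0.2)
scene [333. 184.] 69 (array([134.2, -45.6]), array([38.4, 13. ]), 89.7)
top [287. 212.] 64 (array([ 72.9, -13.8]), array([13.8, 39.7]), 0.9)
top [276. 226.] 119 (array([25. ,  0.7]), array([26.5, 37. ]), 1.1)
top [269. 245.] 77 (array([-33.6,   0.4]), array([36.4, 17.4]), 87.9)
```

View pics/m9.png

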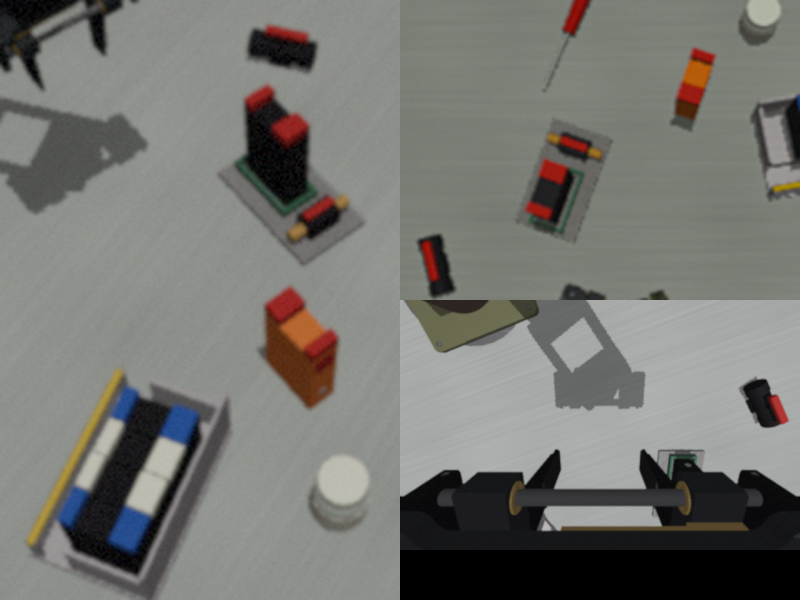

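The red cassette stands in the green slot. Both views put its block and ridge within 2 mm of where a seated, upright cassette's would be. The rack neighbours, jar and valve look unmoved. Handing in.

```bash
python3 -c "
from station import r
print(r.close_job(), r.sense()['time_s'])"
```

```text
the job is handed in; nothing more can be done
the job is handed in; nothing more can be done
```

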